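# Change over the hot zone of a board preheater

## Task

The solder pot on the middle, hot zone of the preheater is finished: slide it onto the cooling plate and leave it centred in the ring there. Then slide the pan with the circuit board from its waiting place onto the hot zone, centred and square in the printed frame. Keep both flat on the preheater's top the whole way, without lifting or tipping them; do not knock them against the slotted support arms or each other, and leave the probe stand, the flux tin and the finned heat sink as they are.

Things in the scene. Friction and masses are not known exactly. Their poses are not given: they have to be found in the camera images.
- preheater: board preheater, a fixed flat box 390 (x) by 830 mm (y) on the bench. Origin: centre of its underside; x away from its front (robot's side), y left. Its top, 50 mm up, is one level, smooth sliding surface (friction about 0.3) between rim rails 12 mm high whose inner faces lie at x = +-165, y = +-385 mm. Flush zones: hot in the middle; cooling plate and waiting place at y = +-250 mm, sides vary
- hot_center (a point): centre of the hot zone, at the middle of the preheater's top: black ceramic with U-shaped ribs (flush, to slide on) and a printed light frame 134 (x) by 144 mm (y). Axes as the preheater's
- cool_center (a point): centre of the cooling plate, flush in the preheater's top: drilled bright aluminium, 200 by 170 mm, with a dark ring of 150 mm diameter about this point. The zone on the other side of the hot zone is the waiting place: plain brown fibre board with a printed frame
- support_rear_tip (a point): tip (middle of the end, at the level of the top) of the fixed slotted aluminium support arm clamped to the REAR rail. From here it runs 215 mm along the preheater's +x, over the rail, 26 mm wide, up to 18 mm high, about half-way between the hot zone and one side zone, so a pot can pass only in front of its tip. Axes as the preheater's
- support_front_tip (a point): the same for the arm clamped to the FRONT rail: from this tip it runs 215 mm along the preheater's -x, over the rail, 26 mm wide, up to 18 mm high, between the hot zone and the other side zone, so a pot can pass only behind its tip. Fixed. The handles (underside 45 mm above the top) pass over the arms and the rim
- pot_center (a point): centre of the lidded stainless solder pot, 110 mm in diameter (lid 115), 62 mm high, 87 with its lid's knob; this point is on its axis, 31 mm above its flat underside. The lid is locked on. A stick handle leaves it along the pot's own -x, up to 1 rad to either side of straight to the front at the start. 0.44 to 0.69 kg. Starts on the hot zone
- pot_grip (a point): middle of the pot's handle grip, 105 mm from the pot's axis and 50 mm above its underside. The black grip is level, 60 mm long (along x), 18 mm wide (y), 10 mm thick (z). Axes as the pot's: x points from the grip to the pot
- pan_center (a point): centre of the shallow open aluminium pan, 110 (x) by 120 mm (y), 22 mm high, a green circuit board fixed in it; this point is 11 mm above its flat underside. A stick handle leaves it along the pan's own -x, roughly towards the robot at the start. 0.32 to 0.5 kg. Starts on the waiting place, up to 0.4 rad askew to the preheater
- pan_grip (a point): middle of the pan's handle grip, 105 mm from the pan's centre and 50 mm above its underside. The wooden grip is level, 60 mm long (along x), 18 mm wide (y), 10 mm thick (z). Axes as the pan's: x points from the grip to the pan
- probe_base (a point): bystander, loose: thermocouple probe stand on the preheater's top beside the rear support arm, a dark steel puck of 44 mm diameter with a thin bent gooseneck, 79 mm high; this point on the puck's axis, 14 mm up
- flux_tin_center (a point): bystander, loose: round steel flux tin, 50 mm in diameter, 26 mm high, in the right-hand end of the preheater's top; this point on its axis, 13 mm up
- heat_sink_center (a point): bystander, loose: finned aluminium heat sink, 50 by 40 mm, 33 mm high, in the left-hand end of the preheater's top; this point at its centre

How it is judged:
By the outcome, as a careful person would: the job done as asked, in the order asked, and still so for the second after the job is handed in, with the robot touching nothing.
It also fails if it takes over 64 s, if anything falls off the work surface, if the arm or the gripper's body presses on something with over 40 N, if the wrist force passes 120 N, or if a joint passes its speed limit or range.

## Robot

A 6-joint arm with a two-finger parallel gripper is mounted at the origin on the work surface. World frame = base frame: x ahead of the robot, y to its left, z up, the work surface at z = 0. Lengths are in m, angles in rad, forces in N, time in s.
With the tool pointing down it reaches from about 0.425 to 0.95 m from the base axis. Payload 3.5 kg.
Tool frame: the origin (TCP) lies midway between the tips of the shut fingers; the grasp point (between the pads) lies 19 mm behind it; z points along the fingers, y is the line along which they close (so a half turn about z gives the same grasp; the last joint's range is limited). The gripper opens to 85 mm and grips with 20 to 120 N. Pads are 22 mm wide; open, the fingers measure 114 mm over their backs; the gripper's body (76 mm by 85 mm) begins 54 mm behind the grasp point. The pads swing forward as they close: fully open they stand 13 mm farther back than shut.
Start: joints at [0.983, 0.286, 1.577, -0, 1.279, -0.15], TCP at [0.286, 0.611, 0.231] pointing down, gripper open.
Joint ranges: [-2.77, 2.77], [-0.9, 2.22], [0.21, 2.48], [-1.53, 4.67], [0.24, 2.81], [-2.84, 2.84]. Speed limits (rad/s): [2.79, 2.79, 3.14, 3.14, 3.14, 3.14].

## Interface

Orientations are given as a unit quaternion [x, y, z, w].
In Python, from plant import * gives the robot as it stands.
- The arm moves only by the tool move_arm, never from a script. Its argument "moves" is a list of rows, each a list of 3 entries, a list of its own where there are three numbers: the opening, from 0 (shut) to 1 (fully open), then the shift along the tool's x, y, z in m, then the turn, a rotation vector about the tool's x, y, z in rad. A call has exactly 10 rows; each row shifts and turns the commanded pose from where the row before left it, along the tool's axes as they then stand; what a row does not reach is not made up. A row lasts 1/12 s, in which the tool goes at most 41.7 mm and 7.16 degrees, less where a joint would pass 70% of its speed; a pose out of reach is approached as far as the arm can. A call is refused whole if a number of a shift passes 0.0417 or a number of a turn 0.125, either way. A call with a gripper value outside its range is refused whole. The fingers move at their own pace and stop on an object; "grip_force" is the grip in N (left out, the last holds). Time passes only in rows, so rows that do not move let the fingers close, or fill a call up. It gives the time, the measured TCP pose, the force, the opening and the grip force at its end, in the units of the state.
- get_state(): the state, without advancing time (a new reading comes with each control period).
- read_camera(name): name is "side" or "top" or "wrist"; returns the picture (480x640x3 uint8, red, green, blue); there is no depth.
- camera_params(name): a dict with "fx", "fy", "cx", "cy" (pixels), "rvec" (rotation vector, rad) and "tvec" (3), from world to camera coordinates, as OpenCV has them; the wrist camera has in their place "tool_from_camera" (4x4, takes a point from camera to tool coordinates, whose origin is the TCP and whose axes are the flange's). Camera axes: x right, y down, z forward; pixel columns grow to the right and rows downward; lengths in m; the calibration is good to about 2 mm. A picture is of the moment at which its call begins: read the wrist's pose just before it. camera_params takes no time and is no camera call.
- sign_off(): hands the job in; it is judged then, once.
The state is a dict: "time": time; "qpos": joint angles; "dq": joint speeds; "joint_efforts": joint torques, N m; "eef_pos": TCP position; "tcp_rot": TCP orientation; "contact_force": force on the tool from outside, world axes, zero at the start; "wrist_torque": the same for the moment, N m; "opening": opening from 0.0 (shut) to 1.0 (fully open); "finger_force": force on a finger pad.
Only numpy, scipy, OpenCV 4.12 (cv2) and the standard library are available. Lean on these libraries where they do the work, as an engineer would, in place of code of your own. Each camera call takes 0.05 s, during which the arm holds its last target. There are 200 camera calls.

## Working session

There is one attempt and no reset: what is moved stays moved. The work goes in short steps, Python scripts to look and compute and a tool call to move; the robot and the scene stay as the last step left them, time stands still between calls to the robot, and variables do not carry over. Pictures are saved under pics/ and viewed, at most 10 in all, crops included, and the job is handed in when it is done.

Besides the shell and the picture viewer there is one more tool, called as name([rows], argument=value, ...), one row to a line, values as JSON. move_arm: Moves the arm, as the interface text tells. Its arguments: {"type":"object","properties":{"moves":{"type":"array"},"grip_force":{"type":"number"}},"required":["moves"]}

```bash
mkdir -p pics; ls; python3 - <<'E'
from plant import *
import cv2,numpy as np
s=get_state();print({k:np.round(v,3).tolist() for k,v in s.items()})
for n in("top","side","wrist"):
    print(n,{k:np.round(v,4).tolist() for k,v in camera_params(n).items()})
    if n!="wrist": cv2.imwrite(f"pics/{n}0.png",read_camera(n)[:,:,::-1])
E
```

```text
pics
{'time': 0.0, 'qpos': [0.983, 0.287, 1.578, 0.0, 1.279, -0.15], 'dq': [-0.0, 0.0, -0.0, -0.0, -0.002, 0.003], 'joint_efforts': [0.0, -40.598, -29.263, -0.0, 0.006, -0.0], 'eef_pos': [0.286, 0.611, 0.23], 'tcp_rot': [0.217, 0.976, -0.001, -0.0], 'contact_force': [0.182, 0.292, -0.378], 'wrist_torque': [-0.0, 0.003, 0.026], 'finger_force': 0.0, 'opening': 0.997}
top {'fx': 455.8322, 'fy': 455.8322, 'cx': 319.9494, 'cy': 229.942, 'rvec': [2.1209, -2.1811, 0.1715], 'tvec': [0.0258, 0.6145, 0.9558]}
side {'fx': 560.0549, 'fy': 560.0549, 'cx': 305.789, 'cy': 243.1111, 'rvec': [0.2326, -2.9025, 0.9899], 'tvec': [0.6291, 0.104, 1.267]}
wrist {'fx': 372.9879, 'fy': 372.9879, 'cx': 315.6793, 'cy': 242.2097, 'tool_from_camera': [[-0.0003, -0.9544, -0.2985, 0.0762], [1.0, -0.0003, -0.0001, -0.0003], [-0.0, -0.2985, 0.9544, -0.142], [0.0, 0.0, 0.0, 1.0]]}
```

View pics/top0.png

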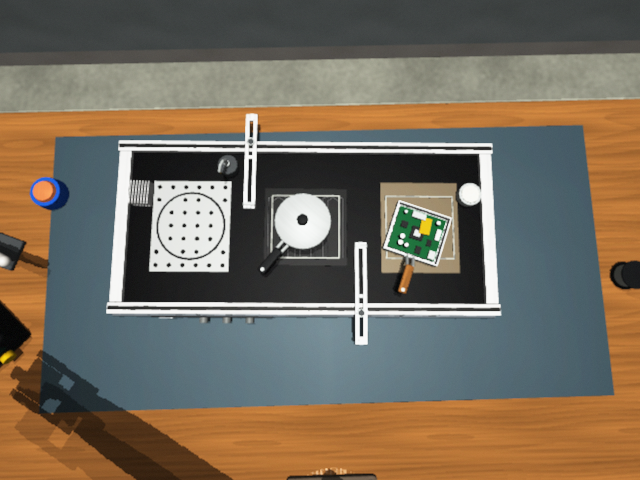

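View pics/side0.png

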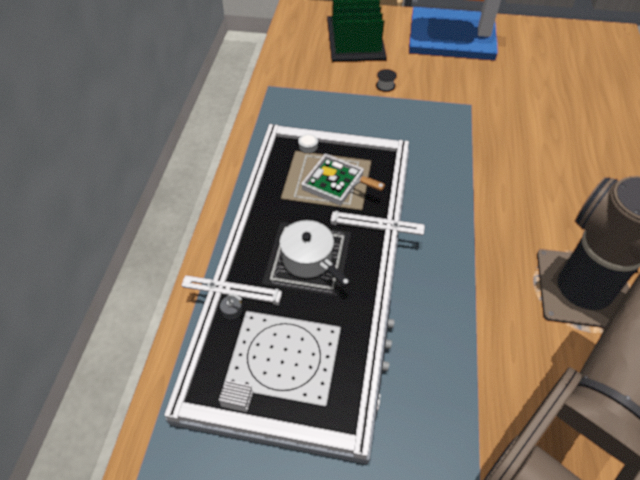

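The top view shows the cooling plate on the left (ring centre about (191,226)) and the hot zone at (305,228), with the pot at (302,221) and its grip at (270,262). The pan is at (417,233) with its grip at (404,280). The rear arm tip is at (249,207) and the front tip at (361,243). The side view agrees with this.

```bash
cat > h.py <<'E'
from plant import *
import cv2,numpy as np
from scipy.spatial.transform import Rotation as R
def cam(n,s=None):
    p=camera_params(n);K=np.array([[p['fx'],0,p['cx']],[0,p['fy'],p['cy']],[0,0,1]])
    if n=='wrist':
        T=np.array(p['tool_from_camera']);Rt=R.from_quat(s['tcp_rot']).as_matrix()
        Rc=Rt@T[:3,:3];c=Rt@T[:3,3]+np.array(s['eef_pos'])
    else:
        A=cv2.Rodrigues(np.array(p['rvec'],float))[0];Rc=A.T;c=-A.T@np.array(p['tvec'])
    return K,Rc,c
def ray(C,uv,z):
    K,Rc,c=C;uv=np.atleast_2d(np.array(uv,float))
    d=np.c_[uv,np.ones(len(uv))]@np.linalg.inv(K).T@Rc.T
    return (c+d*((z-c[2])/d[:,2:3]))[:,:2]
def proj(C,P):
    K,Rc,c=C;q=(np.atleast_2d(P)-c)@Rc@K.T
    return q[:,:2]/q[:,2:]
def blobs(m,amin=40):
    cs,_=cv2.findContours(m.astype(np.uint8),cv2.RETR_EXTERNAL,cv2.CHAIN_APPROX_NONE)
    return sorted([c[:,0].astype(float) for c in cs if cv2.contourArea(c)>amin],key=lambda c:-cv2.contourArea(c.astype(np.float32)))
def rect(p):
    c,wh,a=cv2.minAreaRect((p*1000).astype(np.float32));return np.round(c,1),np.round(wh,1),round(a,2)
E
python3 - <<'E'
from h import *
I=cv2.imread('pics/top0.png');C=cam('top');print('cam',C[2])
hsv=cv2.cvtColor(I,cv2.COLOR_BGR2HSV);g=cv2.cvtColor(I,cv2.COLOR_BGR2GRAY)
def win(m,x0,x1,y0,y1):
    o=np.zeros_like(m);o[y0:y1,x0:x1]=m[y0:y1,x0:x1];return o
# top surface inner rim rectangle: dark / not white
print('rear tip', ray(C,[[243.5,207.5],[255.5,207.5]],.068)*1e3,'front',ray(C,[[355,243],[367,243]],.068)*1e3)
b=blobs(win(g>120,140,236,176,276))[0];print('plate',rect(ray(C,b,.05)))
m=win(g<110,155,229,188,264);
b=blobs(m,1000)[0];e=cv2.fitEllipse(b.astype(np.float32));p=ray(C,b,.05)*1e3
A=np.c_[2*p,np.ones(len(p))];s=np.linalg.lstsq(A,(p**2).sum(1),rcond=None)[0];print('ring',e,s[:2],np.sqrt(s[2]+s[:2]@s[:2]))
m=win(g>130,270,336,185,255);b=blobs(m,500)[0];p=ray(C,b,.05+.06);print('pot lid(z.11)',cv2.minEnclosingCircle((p*1e3).astype(np.float32)))
# brown board
br=win((hsv[...,0]>8)&(hsv[...,0]<25)&(hsv[...,1]>60),375,465,175,300)
print([ (rect(ray(C,b,.05)),len(b)) for b in blobs(br)])
wood=win((hsv[...,0]<15)&(hsv[...,1]>120),390,420,255,300);print('wood',[rect(ray(C,b,.105)) for b in blobs(wood,30)])
gr=win((hsv[...,0]>40)&(hsv[...,0]<90)&(hsv[...,1]>90),375,465,185,280);gr=cv2.morphologyEx(gr.astype(np.uint8),cv2.MORPH_CLOSE,np.ones((9,9)));print('green',[rect(ray(C,b,.06)) for b in blobs(gr)][:2])
b=win(((hsv[...,2]<12)).astype(np.uint8),255,300,235,285);print('dark',g[255:275:3,255:290:3])
cv2.imwrite('pics/c0.png',cv2.resize(I[170:310,230:480],None,fx=3.2,fy=3.2,interpolation=cv2.INTER_CUBIC))
E
```

```text
cam [0.46912889 0.02335092 1.0349682 ]
rear tip [[664.94071705 172.34202176]
 [664.25221213 146.5144764 ]] front [[581.32932042 -65.11718846]
 [580.62329553 -90.78344912]]
plate (array([632.6, 290.7]), array([171.7, 200.8]), 88.05)Traceback (most recent call last):
  File "<stdin>", line 10, in <module>
IndexError: list index out of range
```

```bash
python3 - <<'E'
from h import *
I=cv2.imread('pics/top0.png');C=cam('top')
hsv=cv2.cvtColor(I,cv2.COLOR_BGR2HSV);g=cv2.cvtColor(I,cv2.COLOR_BGR2GRAY)
cv2.imwrite('pics/c0.png',cv2.resize(I[170:310,230:480],None,fx=3.2,fy=3.2,interpolation=cv2.INTER_CUBIC))
def win(m,x0,x1,y0,y1):
    o=np.zeros_like(m);o[y0:y1,x0:x1]=m[y0:y1,x0:x1];return o
def circ(p):
    p=p*1e3;s=np.linalg.lstsq(np.c_[2*p,np.ones(len(p))],(p**2).sum(1),rcond=None)[0];return s[:2],np.sqrt(s[2]+s[:2]@s[:2])
for t in(140,170):
    b=blobs(win(g<t,155,227,188,264),500)
    if b: print('ring',t,circ(ray(C,b[0],.05)))
for b in blobs(win(g>130,272,334,190,253),500)[:1]:
  p=ray(C,b,.11);print('lid',circ(p),cv2.minEnclosingCircle((p*1e3).astype(np.float32)))
br=win((hsv[...,0]>8)&(hsv[...,0]<25)&(hsv[...,1]>60),375,465,175,300)
print([ (rect(ray(C,b,.05)),len(b)) for b in blobs(br)])
wood=win((hsv[...,0]<15)&(hsv[...,1]>120),390,420,255,300);print('wood',[rect(ray(C,b,.105)) for b in blobs(wood,30)])
gr=win((hsv[...,0]>40)&(hsv[...,0]<90)&(hsv[...,1]>90),375,465,185,280).astype(np.uint8);gr=cv2.morphologyEx(gr,cv2.MORPH_CLOSE,np.ones((9,9)));print('green',[rect(ray(C,b,.06)) for b in blobs(gr)][:2])
d=win(g<22,255,300,235,285);print('dark',[rect(ray(C,b,.105)) for b in blobs(d,20)])
f=win((g>90),262,350,188,270);print('hotlines',[rect(ray(C,b,.05)) for b in blobs(f,20)])
# inner floor rectangle
w=cv2.threshold(g,150,1,0)[1]
for r,c0 in (('left',None),):
  xs=[np.argmax(g[y,100:140]) for y in (200,260)]
for v in (180,240,280): print(v,g[v,110:140],g[v,470:505])
for u in (180,300,430): print(u,g[140:160,u],g[296:320,u])
E
```

```text
ring 140 (array([632.23006701, 290.82797782]), np.float64(73.36367133829833))
ring 170 (array([632.34801557, 291.06996789]), np.float64(74.02677139893794))
lid (array([627.73789776,  49.03741498]), np.float64(63.641937298277696)) ((624.194580078125, 45.067134857177734), 84.07322692871094)
[((array([ 593.9, -208.4]), array([171.6, 244.7]), 88.36), 652), ((array([ 646.2, -209.9]), array([140.8,  67.1]), 88.49), 192), ((array([ 585.8, -267.1]), array([23.9, 73.7]), 85.92), 77)]
wood [(array([ 501.8, -161.3]), array([20.2, 60.8]), 69.63)]
green [(array([ 599.7, -199.5]), array([102.7,  92.2]), 69.59)]
dark [(array([533.7, 112.1]), array([ 4.2, 42.9]), 49.09)]
hotlines [(array([625.1,  40.5]), array([154.5, 145.1]), 87.16)]
180 [ 94  94  94  94  95  95  93 161 234 246 247 246 246 246 246 245 246 247
 248 204 183 167  43 164 151  39 162 150  57 164] [ 21  23  20  23  20  21  18  23  38  57 166 238 248 248 248 247 247 246
 245 246 247 245 198  97  97  97  98  97  97  97  95  98  97  97  96]
240 [ 99  98  96 221 247 247 247 245 244 244 245 245 246 247 248 203  68  54
  29  18  20  23  21  21
[... 296 characters left out ...]
[ 28  27  29  26  29  29  28  27  28  27  26  26  21  50  64 217 248 249
 250 249 249 249 249 248 248 248 248 212 105 103 104 103 103 102 104]
180 [183 238 244 231 148  41  43 216 247 247 231 145  51  22  22  22  20  22
  19  21] [ 33  31  33  32  33  32 218 248 246 246 194  52  53 115 231 249 248 214
 128  99  63  74  99 108]
300 [108 183 236 244 232 151  53  46 216 248 247 227 132  46  25  31  29  30
  31  32] [ 53  52  54  53  52  52  61 213 246 246 218 120  77  78 224 249 249 249
 221 143 107  87 119 133]
430 [ 98  98 146 228 244 244 192  42  45 180 241 247 228 139  57  30  24  24
  24  24] [ 37  36  37  36  37  37  35 125 230 247 247 201  66  62  75 224 249 248
 239 169 111 113 104 117]
```

View pics/c0.png

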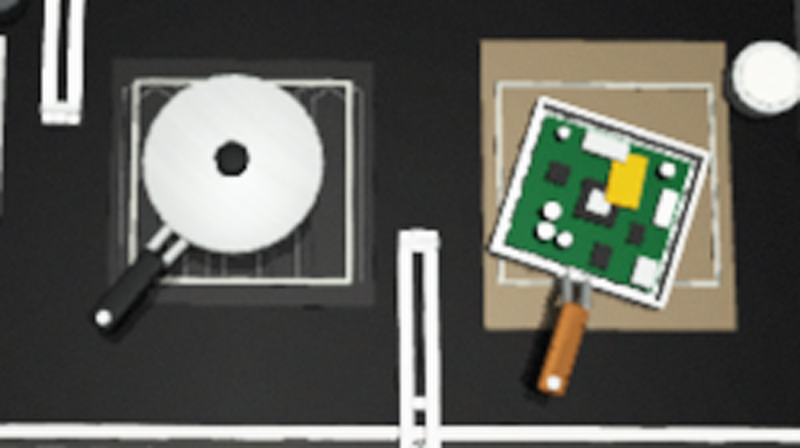

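The crop shows the pot lid centred at crop (232,164), with its knob at (232,158) and the black grip running from about (160,255) to (97,322). The hot frame spans (132,80)–(352,284). The pan's grip runs from (575,305) to (550,390), and both arm tips are clear of everything.

```bash
python3 - <<'E'
from h import *
C=cam('top');f=lambda a:np.array(a)/3.2+[230,170]-.35
L=lambda a,z:np.round(ray(C,f(a),z)*1e3,1).tolist()
print('hot frame',L([(135,83),(351,83),(350,283),(134,283)],.05),ray(C,f([(135,83),(351,83),(350,283),(134,283)]),.05).mean(0))
print('wait board',L([(480,40),(725,40),(738,330),(485,330)],.05))
print('lid',L([(142,164),(323,164),(232,75),(232,254)],.108),'knob',L([(232,158)],.137))
print('hand',L([(160,255),(97,322),(103,317)],.105))
a=ray(C,[[180,302],[430,303.2]],.062);print('front rail',a*1e3,np.arctan2(a[0,0]-a[1,0],a[0,1]-a[1,1]))
I=cv2.imread('pics/side0.png');S=cam('side')
print('side lid ctr',ray(S,[[307,239]],.137)*1e3)
print('tin',ray(C,[[470,194]],.07)*1e3,'sink',ray(C,[[141,192]],.08)*1e3)
E
```

```text
hot frame [[693.7, 112.6], [689.8, -36.4], [551.5, -30.8], [555.6, 115.1]] [0.6226336  0.04013724]
wait board [[717.9, -127.0], [713.5, -297.6], [512.4, -291.8], [517.2, -120.8]]
lid [[627.1, 103.6], [623.9, -12.9], [684.1, 44.3], [567.3, 47.0]] knob [[624.4, 44.9]]
hand [[568.2, 93.2], [526.6, 133.8], [529.6, 130.0]]
front rail [[ 467.41844721  307.3180303 ]
 [ 449.71024445 -219.10682361]] 0.033625935180001766
side lid ctr [[623.29856131  59.7571038 ]]
tin [[ 681.32076117 -319.24262961]] sink [[702.03751774 388.72957883]]
```

```bash
cat >> h.py <<'E'
def plan(xyz,alpha,n,start=None):
    """per-row constant shift/turn in tool axes for n rows; tool kept pointing down"""
    s=get_state();p=np.array(s['eef_pos']);M=R.from_quat(s['tcp_rot']).as_matrix()
    a0=np.arctan2(M[1,0],M[0,0])
    if start is not None: p,a0=np.array(start[0]),start[1]
    d=-((alpha-a0+np.pi)%(2*np.pi)-np.pi)/n
    Rt=lambda a:np.array([[np.cos(a),np.sin(a),0],[np.sin(a),-np.cos(a),0],[0,0,-1]])
    S=sum(Rt(a0-k*d) for k in range(n));t=np.linalg.solve(S,np.array(xyz)-p)
    print('at',np.round(p,4),'a',round(a0,4),'tilt',np.round(M[:,2],4),'F',np.round(s['contact_force'],1),'t',round(s['time'],2),'open',round(s['opening'],3))
    print(n,'rows: shift',np.round(t,4).tolist(),'turn z',round(d,4))
E
python3 -c "
from h import *
plan([.547,.115,.20],2.41,20)"
```

```text
at [0.2858 0.6108 0.2301] a 2.7038 tilt [-0.0012 -0.0018 -1.    ] F [-0.7 -0.5  0.8] t 0.1 open 1.0
20 rows: shift [-0.0246, -0.0137, 0.0015] turn z 0.0147
```

move_arm([
  [1, [-0.0246, -0.0137, 0.0015], [0, 0, 0.0147]],
  [1, [-0.0246, -0.0137, 0.0015], [0, 0, 0.0147]],
  [1, [-0.0246, -0.0137, 0.0015], [0, 0, 0.0147]],
  [1, [-0.0246, -0.0137, 0.0015], [0, 0, 0.0147]],
  [1, [-0.0246, -0.0137, 0.0015], [0, 0, 0.0147]],
  [1, [-0.0246, -0.0137, 0.0015], [0, 0, 0.0147]],
  [1, [-0.0246, -0.0137, 0.0015], [0, 0, 0.0147]],
  [1, [-0.0246, -0.0137, 0.0015], [0, 0, 0.0147]],
  [1, [-0.0246, -0.0137, 0.0015], [0, 0, 0.0147]],
  [1, [-0.0246, -0.0137, 0.0015], [0, 0, 0.0147]],
])

```text
time: 0.93
eef_pos: [0.4355, 0.3714, 0.2157]
tcp_rot: [0.289, 0.957, -0.0, -0.0]
contact_force: [0.5, -0.2, 0.5]
opening: 0.999
finger_force: 0.0
```

move_arm([
  [1, [-0.0246, -0.0137, 0.0015], [0, 0, 0.0147]],
  [1, [-0.0246, -0.0137, 0.0015], [0, 0, 0.0147]],
  [1, [-0.0246, -0.0137, 0.0015], [0, 0, 0.0147]],
  [1, [-0.0246, -0.0137, 0.0015], [0, 0, 0.0147]],
  [1, [-0.0246, -0.0137, 0.0015], [0, 0, 0.0147]],
  [1, [-0.0246, -0.0137, 0.0015], [0, 0, 0.0147]],
  [1, [-0.0246, -0.0137, 0.0015], [0, 0, 0.0147]],
  [1, [-0.0246, -0.0137, 0.0015], [0, 0, 0.0147]],
  [1, [-0.0246, -0.0137, 0.0015], [0, 0, 0.0147]],
  [1, [-0.0246, -0.0137, 0.0015], [0, 0, 0.0147]],
])

```text
time: 1.77
eef_pos: [0.5478, 0.1136, 0.2007]
tcp_rot: [0.358, 0.934, -0.0, -0.0]
contact_force: [0.3, 0.5, 1.1]
opening: 1.001
finger_force: 0.0
```

```bash
python3 - <<'E'
from h import *
s=get_state();I=read_camera('wrist')[:,:,::-1].copy();C=cam('wrist',s);print(np.round(s['eef_pos'],4),s['qpos'])
np.savez('w1.npz',I=I,p=s['eef_pos'],q=s['tcp_rot'])
cv2.imwrite('pics/w1.png',I)
E
```

```text
[0.5478 0.1136 0.2007] [ 2.31702641e-02  6.08156134e-02  1.89180847e+00  5.16271299e-05
  1.18985019e+00 -8.15078008e-01]
```

View pics/w1.png

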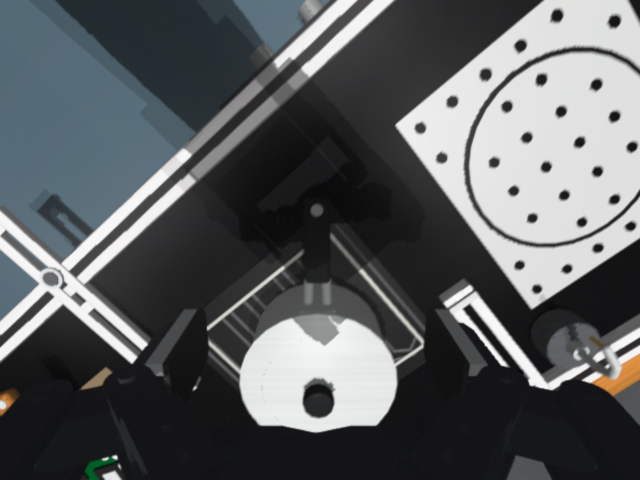

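The grip runs straight down the image from its end dot at (317,210) to (317,282). The knob is at (318,398), and the ring on the plate is centred near (560,147).

```bash
python3 - <<'E'
from h import *
d=np.load('w1.npz');I=d['I'];C=cam('wrist',dict(eef_pos=d['p'],tcp_rot=d['q']))
print('dot',ray(C,[[317,210]],.11)*1e3,'grip root',ray(C,[[316.5,283]],.108)*1e3,'knob top',ray(C,[[318,394]],.137)*1e3)
print('lid',ray(C,[[240,380],[397,380],[317,315]],.11)*1e3)
g=cv2.cvtColor(I,cv2.COLOR_BGR2GRAY);m=(g<110);m[:,:455]=0;m[:40]=0;m[252:]=0
n,l,st,_=cv2.connectedComponentsWithStats(m.astype(np.uint8));k=1+np.argmax(np.where(st[1:,2]>120,st[1:,4],0));print(st[k])
v,u=np.nonzero((l==k));p=ray(C,np.c_[u,v],.05)*1e3
p=p[np.abs(np.hypot(*(p-[632,291]).T)-74)<8]
s=np.linalg.lstsq(np.c_[2*p,np.ones(len(p))],(p**2).sum(1),rcond=None)[0];print('ring',s[:2],np.sqrt(s[2]+s[:2]@s[:2]),len(p))
print('hot corners',ray(C,[[208,328],[424,343]],.05)*1e3,'rear tip',ray(C,[[457,290]],.068)*1e3)
plan([.547,.115,.087],2.41,10)
E
```

```text
dot [[529.73155006 130.65460126]] grip root [[567.65826339  96.13629428]] knob top [[618.16428006  52.01590089]]
lid [[587.02184087   2.68919686]
 [664.60006305  88.97112161]
 [585.2109989   80.82178515]]
[ 464   47  176  200 1848]
ring [632.86734322 290.44185415] 72.86898179806984 1848
hot corners [[554.39302694 -21.11856486]
 [694.53730904 111.97656505]] rear tip [[660.73283888 164.38354565]]
at [0.5494 0.1095 0.2005] a 2.4057 tilt [ 1.0e-04 -3.4e-03 -1.0e+00] F [ 0.7 -2.2  0.1] t 1.82 open 1.001
10 rows: shift [0.0005, 0.0002, 0.0113] turn z -0.0004
```

move_arm([
  [1, [0, 0, 0.014], [0, 0, 0]],
  [1, [0, 0, 0.014], [0, 0, 0]],
  [1, [0, 0, 0.014], [0, 0, 0]],
  [1, [0, 0, 0.014], [0, 0, 0]],
  [1, [0, 0, 0.014], [0, 0, 0]],
  [1, [0, 0, 0.014], [0, 0, 0]],
  [1, [0, 0, 0.01], [0, 0, 0]],
  [1, [0, 0, 0.007], [0, 0, 0]],
  [1, [0, 0, 0], [0, 0, 0]],
  [1, [0, 0, 0], [0, 0, 0]],
])

```text
time: 2.65
eef_pos: [0.5477, 0.115, 0.1002]
tcp_rot: [0.358, 0.934, -0.0, -0.0]
contact_force: [0.7, -0.5, 0.9]
opening: 1.001
finger_force: 0.0
```

```bash
python3 - <<'E'
from h import *
plan([.548,.1145,.088],2.407,5)
s=get_state();I=read_camera('wrist')[:,:,::-1].copy();C=cam('wrist',s)
cv2.imwrite('pics/w2.png',I)
M=R.from_quat(s['tcp_rot']).as_matrix()
e=np.array(s['eef_pos'])
for x in(-.03,0,.03):
  print(proj(C,[e+M@[x,y,-.024] for y in(-.009,0,.009)]).round(1).tolist())
E
```

```text
at [0.5477 0.115  0.1002] a 2.4098 tilt [-5.e-04  0.e+00 -1.e+00] F [ 0.7 -0.5  0.9] t 2.65 open 1.001
5 rows: shift [-0.0001, -0.0, 0.0024] turn z 0.0006
[[293.0, 412.9], [316.3, 412.9], [339.5, 412.8]]
[[291.5, 345.2], [316.3, 345.2], [341.1, 345.2]]
[[289.7, 268.1], [316.3, 268.0], [342.9, 268.0]]
```

View pics/w2.png

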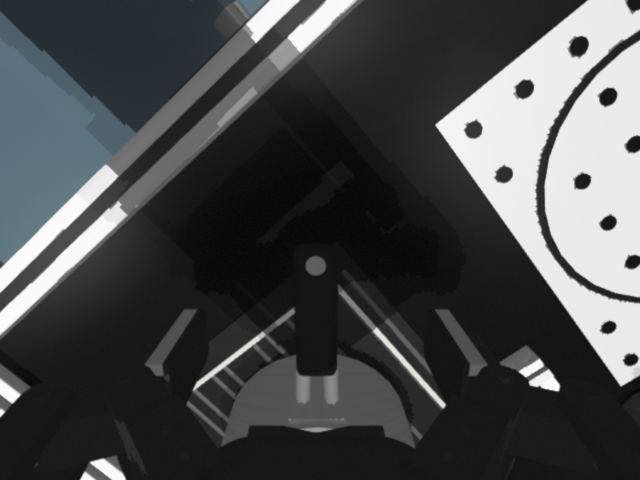

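The grip is centred on the tool at column 316. Lengthwise it sits about 5 mm further along tool +x than the TCP, so I'll shift by that while descending, then close.

move_arm([
  [1, [0.001, 0, 0.003], [0, 0, 0]],
  [1, [0.001, 0, 0.003], [0, 0, 0]],
  [1, [0.001, 0, 0.003], [0, 0, 0]],
  [1, [0.001, 0, 0.003], [0, 0, 0]],
  [1, [0.001, 0, 0], [0, 0, 0]],
  [0.5, [0, 0, 0], [0, 0, 0]],
  [0, [0, 0, 0], [0, 0, 0]],
  [0, [0, 0, 0], [0, 0, 0]],
  [0, [0, 0, 0], [0, 0, 0]],
  [0, [0, 0, 0], [0, 0, 0]],
], grip_force=40)

```text
time: 3.53
eef_pos: [0.5443, 0.1183, 0.0885]
tcp_rot: [0.358, 0.934, 0.0, 0.0]
contact_force: [0.6, -0.6, -0.3]
opening: 0.299
finger_force: 0.0
```

move_arm([
  [0, [0, 0, 0], [0, 0, 0]],
  [0, [0, 0, 0], [0, 0, 0]],
  [0, [0, 0, 0], [0, 0, 0]],
  [0, [0, 0, 0], [0, 0, 0]],
  [0, [0, 0, 0], [0, 0, 0]],
  [0, [0, 0, 0], [0, 0, 0]],
  [0, [0, 0, 0], [0, 0, 0]],
  [0, [0, 0, 0], [0, 0, 0]],
  [0, [0, 0, 0], [0, 0, 0]],
  [0, [0, 0, 0], [0, 0, 0]],
])

```text
time: 4.37
eef_pos: [0.5444, 0.1184, 0.0886]
tcp_rot: [0.358, 0.934, 0.0, 0.0]
contact_force: [0.5, 1.1, 2.8]
opening: 0.198
finger_force: 43.3
```

```bash
python3 - <<'E'
from h import *
I=read_camera('top')[:,:,::-1].copy();cv2.imwrite('pics/top1.png',I);s=get_state();print(s['wrist_torque'],s['contact_force'])
# waypoints: pot from (.624,.046) -> (.572,.100)->(.572,.225)->(.6325,.2907)
a=2.408;e=np.array(s['eef_pos']);z=e[2];pot=np.array([.624,.0465])
W=[(.57,.075),(.572,.225),(.6325,.2907)]
st=(e,a)
for w,n in zip(W,(10,20,12)):
    t=e[:2]+np.array(w)-pot; plan([*t,z],a,n,st); st=(np.array([*t,z]),a)
E
```

```text
[ 0.10304224 -0.03017713  0.02548847] [0.25623415 1.52580534 1.69129704]
at [0.5444 0.1184 0.0886] a 2.408 tilt [ 7.e-04  1.e-04 -1.e+00] F [0.3 1.5 1.7] t 4.42 open 0.197
10 rows: shift [0.0059, -0.0015, -0.0] turn z -0.0
at [0.4904 0.1469 0.0886] a 2.408 tilt [ 7.e-04  1.e-04 -1.e+00] F [0.3 1.5 1.7] t 4.42 open 0.197
20 rows: shift [0.0049, 0.0056, -0.0] turn z -0.0
at [0.4924 0.2969 0.0886] a 2.408 tilt [ 7.e-04  1.e-04 -1.e+00] F [0.3 1.5 1.7] t 4.42 open 0.197
12 rows: shift [-0.0001, 0.0074, -0.0] turn z -0.0
```

move_arm([
  [0, [0.003, -0.0008, 0], [0, 0, 0]],
  [0, [0.006, -0.0015, 0], [0, 0, 0]],
  [0, [0.006, -0.0015, 0], [0, 0, 0]],
  [0, [0.006, -0.0015, 0], [0, 0, 0]],
  [0, [0.006, -0.0015, 0], [0, 0, 0]],
  [0, [0.006, -0.0015, 0], [0, 0, 0]],
  [0, [0.006, -0.0015, 0], [0, 0, 0]],
  [0, [0.006, -0.0015, 0], [0, 0, 0]],
  [0, [0.006, -0.0015, 0], [0, 0, 0]],
  [0, [0.006, -0.001, 0], [0, 0, 0]],
])

```text
time: 5.25
eef_pos: [0.492, 0.1464, 0.0884]
tcp_rot: [0.358, 0.934, -0.0, 0.0]
contact_force: [1.8, -1.0, 1.7]
opening: 0.202
finger_force: 43.3
```

move_arm([
  [0, [0.005, 0.0028, 0], [0, 0, 0]],
  [0, [0.0049, 0.0056, 0], [0, 0, 0]],
  [0, [0.0049, 0.0056, 0], [0, 0, 0]],
  [0, [0.0049, 0.0056, 0], [0, 0, 0]],
  [0, [0.0049, 0.0056, 0], [0, 0, 0]],
  [0, [0.0049, 0.0056, 0], [0, 0, 0]],
  [0, [0.0049, 0.0056, 0], [0, 0, 0]],
  [0, [0.0049, 0.0056, 0], [0, 0, 0]],
  [0, [0.0049, 0.0056, 0], [0, 0, 0]],
  [0, [0.0049, 0.0056, 0], [0, 0, 0]],
])

```text
time: 6.08
eef_pos: [0.4914, 0.2193, 0.0882]
tcp_rot: [0.358, 0.934, -0.0, -0.0]
contact_force: [0.5, -4.3, 2.9]
opening: 0.197
finger_force: 43.4
```

move_arm([
  [0, [0.0049, 0.0056, 0], [0, 0, 0]],
  [0, [0.0049, 0.0056, 0], [0, 0, 0]],
  [0, [0.0049, 0.0056, 0], [0, 0, 0]],
  [0, [0.0049, 0.0056, 0], [0, 0, 0]],
  [0, [0.0049, 0.0056, 0], [0, 0, 0]],
  [0, [0.0049, 0.0056, 0], [0, 0, 0]],
  [0, [0.0049, 0.0056, 0], [0, 0, 0]],
  [0, [0.0049, 0.0056, 0], [0, 0, 0]],
  [0, [0.0049, 0.0056, 0], [0, 0, 0]],
  [0, [0.0049, 0.0056, 0], [0, 0, 0]],
])

```text
time: 6.92
eef_pos: [0.4924, 0.2937, 0.0882]
tcp_rot: [0.358, 0.934, -0.0, -0.0]
contact_force: [-0.0, -2.5, 2.9]
opening: 0.197
finger_force: 43.4
```

```bash
python3 - <<'E'
from h import *
I=read_camera('top')[:,:,::-1].copy();cv2.imwrite('pics/top2.png',I[170:310,110:360].repeat(3,0).repeat(3,1));s=get_state();print(s['wrist_torque'],s['contact_force'])
e=np.array([.5444,.1184])+np.array([.6325,.2907])-[.624,.0465];plan([*e,.0886],2.408,12)
E
```

```text
[-0.14639748  0.0032725  -0.0762642 ] [-0.56730797 -0.80714344  3.39308543]
at [0.4924 0.2949 0.0885] a 2.4104 tilt [ 2.0e-04  1.5e-03 -1.0e+00] F [-0.6 -0.8  3.4] t 6.97 open 0.196
12 rows: shift [0.0, 0.0076, -0.0] turn z 0.0002
```

View pics/top2.png

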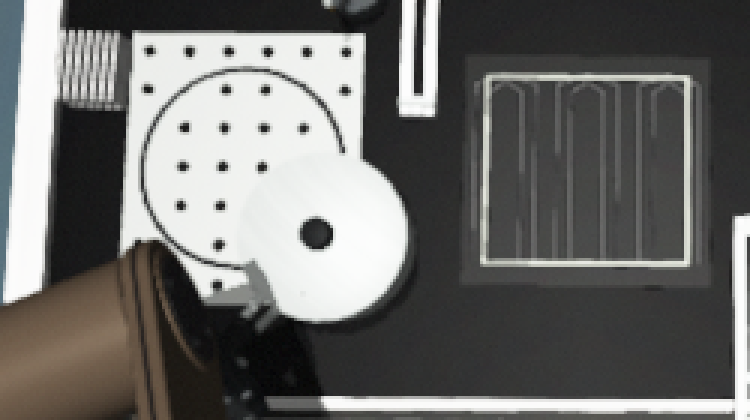

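The pot has passed the rear tip cleanly. In the crop its lid is centred at (323,236), the knob at (316,233), and the hot frame, now fully visible, spans (484,76)–(690,264).

```bash
python3 - <<'E'
from h import *
C=cam('top');f=lambda a:(np.array(a)-1)/3+[110,170]
I=cv2.imread('pics/top2.png')[1::3,1::3];g=cv2.cvtColor(I,cv2.COLOR_BGR2GRAY)
for a,z in(([(316,233)],.136),([(238,236),(409,236),(323,150),(323,323)],.108),([(484,76),(690,76),(690,264),(483,264)],.05)):
    p=ray(C,f(a),z)*1e3;print(p.round(1).tolist(),p.mean(0).round(1))
# hot frame by mask
h,w=g.shape;m=(g>105);m[:, :155]=0;m[:,234:]=0;m[:22]=0;m[92:]=0
b=blobs(m,200)[0]+[110,170];print('hot frame',rect(ray(C,b,.05)))
E
```

```text
[[572.4, 218.5]] [572.4 218.5]
[[575.1, 277.3], [571.9, 161.5], [632.8, 220.0], [514.6, 219.5]] [573.6 219.6]
[[695.1, 114.4], [691.1, -37.1], [552.4, -32.3], [556.5, 117.0]] [623.8  40.5]
hot frame (array([624.6,  40.7]), array([153.3, 141.7]), 88.4)
```

move_arm([
  [0, [0, 0.004, 0], [0, 0, 0]],
  [0, [0.0004, 0.0077, 0], [0, 0, 0]],
  [0, [0.0004, 0.0077, 0], [0, 0, 0]],
  [0, [0.0004, 0.0077, 0], [0, 0, 0]],
  [0, [0.0004, 0.0077, 0], [0, 0, 0]],
  [0, [0.0004, 0.0077, 0], [0, 0, 0]],
  [0, [0.0004, 0.0077, 0], [0, 0, 0]],
  [0, [0.0004, 0.0077, 0], [0, 0, 0]],
  [0, [0.0004, 0.0077, 0], [0, 0, 0]],
  [0, [0.0004, 0.0077, 0], [0, 0, 0]],
])

```text
time: 7.8
eef_pos: [0.5392, 0.3505, 0.0882]
tcp_rot: [0.358, 0.934, -0.0, -0.0]
contact_force: [-1.8, -2.0, 4.6]
opening: 0.201
finger_force: 43.6
```

move_arm([
  [0, [0.0004, 0.0077, 0], [0, 0, 0]],
  [0, [0, 0.007, 0], [0, 0, 0]],
  [0, [0, 0.0045, 0], [0, 0, 0]],
  [0, [0, 0, 0], [0, 0, 0]],
  [0, [0, 0, 0], [0, 0, 0]],
  [0, [0, 0, 0], [0, 0, 0]],
  [0, [0, 0, 0], [0, 0, 0]],
  [0, [0, 0, 0], [0, 0, 0]],
  [0, [0, 0, 0], [0, 0, 0]],
  [0, [0, 0, 0], [0, 0, 0]],
])

```text
time: 8.63
eef_pos: [0.5517, 0.3648, 0.0886]
tcp_rot: [0.358, 0.934, 0.001, 0.0]
contact_force: [1.1, 2.4, 1.6]
opening: 0.199
finger_force: 43.4
```

```bash
python3 - <<'E'
from h import *
I=read_camera('top')[:,:,::-1].copy();cv2.imwrite('pics/top3.png',cv2.resize(I[170:290,110:260],None,fx=5,fy=5,interpolation=cv2.INTER_CUBIC));s=get_state();print(s['eef_pos'],s['contact_force'])
E
```

```text
[0.55163095 0.36474821 0.08863618] [1.85991877 1.72807358 1.92911427]
```

View pics/top3.png

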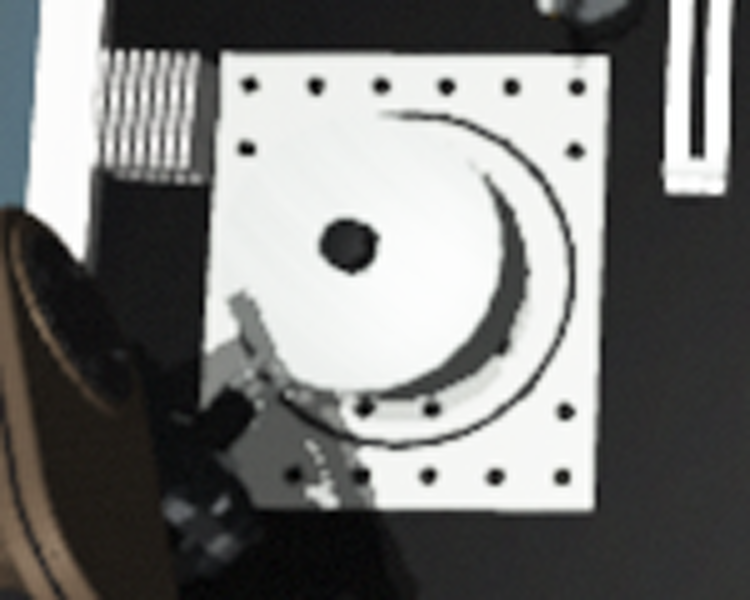

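The pot stands on the plate inside the ring: knob at crop (348,245), lid right edge at column 503 and lid lower edge at row 392. The ring edges are at column 574 and row 445.

```bash
python3 - <<'E'
from h import *
C=cam('top');f=lambda a:(np.array(a)-2)/5+[110,170]
print('knob',ray(C,f([(348,245)]),.136)*1e3+[.9,.8])
r=ray(C,f([(503,248)]),.108)*1e3;b=ray(C,f([(350,392)]),.108)*1e3;print('lid',b[0,0]+57.7,r[0,1]+57.7, 'wrt ring',ray(C,f([(574,281),(400,446)]),.05)*1e3)
# silhouette of underside: visible body bottom right edge
E
```

```text
knob [[632.93544053 290.72758374]]
lid 633.9765564595793 292.35696266140064 wrt ring [[629.0187972  216.88615362]
 [558.95021597 291.64840937]]
```

move_arm([
  [0.4, [0, 0, 0], [0, 0, 0]],
  [0.7, [0, 0, 0], [0, 0, 0]],
  [1, [0, 0, 0], [0, 0, 0]],
  [1, [0, 0, 0], [0, 0, 0]],
  [1, [0, 0, 0], [0, 0, 0]],
  [1, [0, 0, -0.01], [0, 0, 0]],
  [1, [0, 0, -0.02], [0, 0, 0]],
  [1, [0, 0, -0.03], [0, 0, 0]],
  [1, [0, 0, -0.03], [0, 0, 0]],
  [1, [0, 0, -0.02], [0, 0, 0]],
])

```text
time: 9.52
eef_pos: [0.5523, 0.3649, 0.2026]
tcp_rot: [0.358, 0.934, 0.002, 0.002]
contact_force: [0.5, 0.7, 0.6]
opening: 1.004
finger_force: 0.0
```

```bash
python3 -c "
from h import *
plan([.5018,-.1613,.20],2.778,24)"
```

```text
at [0.5523 0.3649 0.2026] a 2.4098 tilt [ 0.0039  0.0018 -1.    ] F [0.5 0.7 0.6] t 9.52 open 1.004
24 rows: shift [-0.0098, -0.0198, 0.0001] turn z -0.0153
```

move_arm([
  [1, [-0.0118, -0.0238, 0], [0, 0, -0.0184]],
  [1, [-0.0118, -0.0238, 0], [0, 0, -0.0184]],
  [1, [-0.0118, -0.0238, 0], [0, 0, -0.0184]],
  [1, [-0.0118, -0.0238, 0], [0, 0, -0.0184]],
  [1, [-0.0118, -0.0238, 0], [0, 0, -0.0184]],
  [1, [-0.0118, -0.0238, 0], [0, 0, -0.0184]],
  [1, [-0.0118, -0.0238, 0], [0, 0, -0.0184]],
  [1, [-0.0118, -0.0238, 0], [0, 0, -0.0184]],
  [1, [-0.0118, -0.0238, 0], [0, 0, -0.0184]],
  [1, [-0.0118, -0.0238, 0], [0, 0, -0.0184]],
])

```text
time: 10.35
eef_pos: [0.5012, 0.1027, 0.1993]
tcp_rot: [0.27, 0.963, 0.0, 0.001]
contact_force: [0.5, -1.1, -0.3]
opening: 0.998
finger_force: 0.0
```

move_arm([
  [1, [-0.0118, -0.0238, 0], [0, 0, -0.0184]],
  [1, [-0.0118, -0.0238, 0], [0, 0, -0.0184]],
  [1, [-0.0118, -0.0238, 0], [0, 0, -0.0184]],
  [1, [-0.0118, -0.0238, 0], [0, 0, -0.0184]],
  [1, [-0.0118, -0.0238, 0], [0, 0, -0.0184]],
  [1, [-0.0118, -0.0238, 0], [0, 0, -0.0184]],
  [1, [-0.0118, -0.0238, 0], [0, 0, -0.0184]],
  [1, [-0.0118, -0.0238, 0], [0, 0, -0.0184]],
  [1, [-0.0118, -0.0238, 0], [0, 0, -0.0184]],
  [1, [-0.0118, -0.0238, 0], [0, 0, -0.0184]],
])

```text
time: 11.18
eef_pos: [0.5002, -0.1628, 0.1993]
tcp_rot: [0.181, 0.984, -0.0, 0.0]
contact_force: [-0.2, 0.2, -0.5]
opening: 0.998
finger_force: 0.0
```

move_arm([
  [1, [0, 0, 0.02], [0, 0, 0]],
  [1, [0, 0, 0.02], [0, 0, 0]],
  [1, [0, 0, 0.02], [0, 0, 0]],
  [1, [0, 0, 0.02], [0, 0, 0]],
  [1, [0, 0, 0.01], [0, 0, 0]],
  [1, [0, 0, 0], [0, 0, 0]],
  [1, [0, 0, 0], [0, 0, 0]],
  [1, [0, 0, 0], [0, 0, 0]],
  [1, [0, 0, 0], [0, 0, 0]],
  [1, [0, 0, 0], [0, 0, 0]],
])

```text
time: 12.02
eef_pos: [0.5012, -0.1618, 0.1098]
tcp_rot: [0.181, 0.984, -0.0, 0.001]
contact_force: [-0.1, 0.2, 0.9]
opening: 0.997
finger_force: 0.0
```

```bash
python3 - <<'E'
from h import *
plan([.5018,-.1613,.0886],2.778,5)
s=get_state();I=read_camera('wrist')[:,:,::-1].copy();C=cam('wrist',s)
cv2.imwrite('pics/w3.png',I)
T=read_camera('top')[:,:,::-1];cv2.imwrite('pics/top4.png',T)
hsv=cv2.cvtColor(I,cv2.COLOR_BGR2HSV)
m=(hsv[...,0]<18)&(hsv[...,1]>110)&(hsv[...,2]>60);m[:,:230]=0;m[:,410:]=0
M=R.from_quat(s['tcp_rot']).as_matrix();e=np.array(s['eef_pos'])
for b in blobs(m,300)[:2]:
    p=ray(C,b,.110);q=(np.c_[p,np.full(len(p),.11)]-e)@M
    print('wood in tool',rect(q[:,:2]), q[:,:2].min(0),q[:,:2].max(0))
E
```

```text
at [ 0.5012 -0.1618  0.1098] a 2.778 tilt [ 0.0024 -0.0013 -1.    ] F [-0.1  0.2  0.9] t 12.02 open 0.997
5 rows: shift [-0.0001, 0.0001, 0.0042] turn z -0.0
wood in tool (array([3.3, 0.1]), array([16.8, 56.4]), 89.97) [-0.02488114 -0.00830733] [0.03150108 0.00851481]
```

View pics/w3.png

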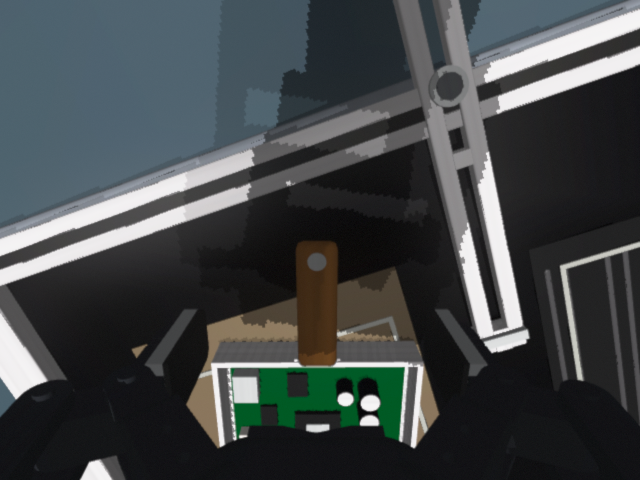

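The wooden grip is square to the tool and centred at column 317, with a lengthwise offset of about +2 mm. I'll descend and grip.

move_arm([
  [1, [0.001, 0, 0.005], [0, 0, 0]],
  [1, [0.001, 0, 0.006], [0, 0, 0]],
  [1, [0, 0, 0.006], [0, 0, 0]],
  [1, [0, 0, 0.004], [0, 0, 0]],
  [1, [0, 0, 0], [0, 0, 0]],
  [0.5, [0, 0, 0], [0, 0, 0]],
  [0, [0, 0, 0], [0, 0, 0]],
  [0, [0, 0, 0], [0, 0, 0]],
  [0, [0, 0, 0], [0, 0, 0]],
  [0, [0, 0, 0], [0, 0, 0]],
], grip_force=40)

```text
time: 12.95
eef_pos: [0.4986, -0.1608, 0.0876]
tcp_rot: [0.181, 0.984, -0.0, 0.0]
contact_force: [0.2, -0.6, 0.0]
opening: 0.298
finger_force: 0.0
```

move_arm([
  [0, [0, 0, 0], [0, 0, 0]],
  [0, [0, 0, 0], [0, 0, 0]],
  [0, [0, 0, 0], [0, 0, 0]],
  [0, [0, 0, 0], [0, 0, 0]],
  [0, [0, 0, 0], [0, 0, 0]],
  [0, [0, 0, 0], [0, 0, 0]],
  [0, [0, 0, 0], [0, 0, 0]],
  [0, [0, 0, 0], [0, 0, 0]],
  [0, [0, 0, 0], [0, 0, 0]],
  [0, [0, 0, 0], [0, 0, 0]],
])

```text
time: 13.78
eef_pos: [0.4986, -0.1608, 0.0876]
tcp_rot: [0.181, 0.984, -0.0, 0.0]
contact_force: [-0.3, 1.0, 5.6]
opening: 0.194
finger_force: 43.6
```

```bash
python3 - <<'E'
from h import *
s=get_state();e=np.array(s['eef_pos']);M=R.from_quat(s['tcp_rot']).as_matrix();a=np.arctan2(M[1,0],M[0,0]);z=e[2]
psi=-.034
def tcp(c,ps): return [c[0]-.105*np.cos(ps),c[1]-.105*np.sin(ps),z]
st=(e,a);print('pan now',e[:2]+.105*np.array([np.cos(a-np.pi),np.sin(a-np.pi)]))
for c,ps,n in (((.672,-.195),-.20,12),((.675,-.130),psi,10),((.675,.02),psi,20),((.624,.0406),psi,8)):
    plan(tcp(c,ps),np.pi+ps,n,st);st=(np.array(tcp(c,ps)),np.pi+ps)
E
```

```text
pan now [ 0.59672911 -0.19812562]
at [ 0.4986 -0.1608  0.0876] a 2.7778 tilt [ 3.e-04 -1.e-04 -1.e+00] F [-0.3  1.   5.6] t 13.78 open 0.194
12 rows: shift [-0.006, 0.0006, -0.0] turn z -0.0137
at [ 0.5691 -0.1741  0.0876] a 2.9416 tilt [ 3.e-04 -1.e-04 -1.e+00] F [-0.3  1.   5.6] t 13.78 open 0.194
10 rows: shift [0.0005, 0.0048, -0.0] turn z -0.0166
at [ 0.5701 -0.1264  0.0876] a 3.1076 tilt [ 3.e-04 -1.e-04 -1.e+00] F [-0.3  1.   5.6] t 13.78 open 0.194
20 rows: shift [0.0003, 0.0075, -0.0] turn z -0.0
at [0.5701 0.0236 0.0876] a 3.1076 tilt [ 3.e-04 -1.e-04 -1.e+00] F [-0.3  1.   5.6] t 13.78 open 0.194
8 rows: shift [0.0065, 0.0024, -0.0] turn z -0.0
```

move_arm([
  [0, [-0.003, 0.0003, 0], [0, 0, -0.0068]],
  [0, [-0.006, 0.0006, 0], [0, 0, -0.0137]],
  [0, [-0.006, 0.0006, 0], [0, 0, -0.0137]],
  [0, [-0.006, 0.0006, 0], [0, 0, -0.0137]],
  [0, [-0.006, 0.0006, 0], [0, 0, -0.0137]],
  [0, [-0.006, 0.0006, 0], [0, 0, -0.0137]],
  [0, [-0.006, 0.0006, 0], [0, 0, -0.0137]],
  [0, [-0.006, 0.0006, 0], [0, 0, -0.0137]],
  [0, [-0.006, 0.0006, 0], [0, 0, -0.0137]],
  [0, [-0.006, 0.0006, 0], [0, 0, -0.0137]],
])

```text
time: 14.62
eef_pos: [0.5539, -0.1728, 0.0877]
tcp_rot: [0.116, 0.993, -0.0, -0.001]
contact_force: [-3.7, 0.4, 6.8]
opening: 0.198
finger_force: 43.9
```

move_arm([
  [0, [-0.006, 0.0006, 0], [0, 0, -0.0137]],
  [0, [-0.006, 0.0006, 0], [0, 0, -0.0137]],
  [0, [-0.003, 0.0008, 0], [0, 0, -0.0068]],
  [0, [0, 0.003, 0], [0, 0, -0.01]],
  [0, [0.0005, 0.0048, 0], [0, 0, -0.0166]],
  [0, [0.0005, 0.0048, 0], [0, 0, -0.0166]],
  [0, [0.0005, 0.0048, 0], [0, 0, -0.0166]],
  [0, [0.0005, 0.0048, 0], [0, 0, -0.0166]],
  [0, [0.0005, 0.0048, 0], [0, 0, -0.0166]],
  [0, [0.0005, 0.0048, 0], [0, 0, -0.0166]],
])

```text
time: 15.45
eef_pos: [0.5716, -0.1415, 0.0876]
tcp_rot: [0.044, 0.999, -0.0, 0.0]
contact_force: [-1.6, -2.8, 4.3]
opening: 0.197
finger_force: 43.5
```

```bash
python3 - <<'E'
from h import *
s=get_state();T=read_camera('top')[:,:,::-1];cv2.imwrite('pics/top5.png',cv2.resize(T[160:320,290:500],None,fx=3.5,fy=3.5))
plan([.5701,-.1264,s['eef_pos'][2]],3.1076,5)
E
```

```text
at [ 0.5715 -0.1405  0.0875] a 3.0547 tilt [ 3.e-04  5.e-04 -1.e+00] F [ 0.8 -0.6  4.3] t 15.5 open 0.201
5 rows: shift [0.0005, 0.0028, -0.0] turn z -0.0106
```

View pics/top5.png

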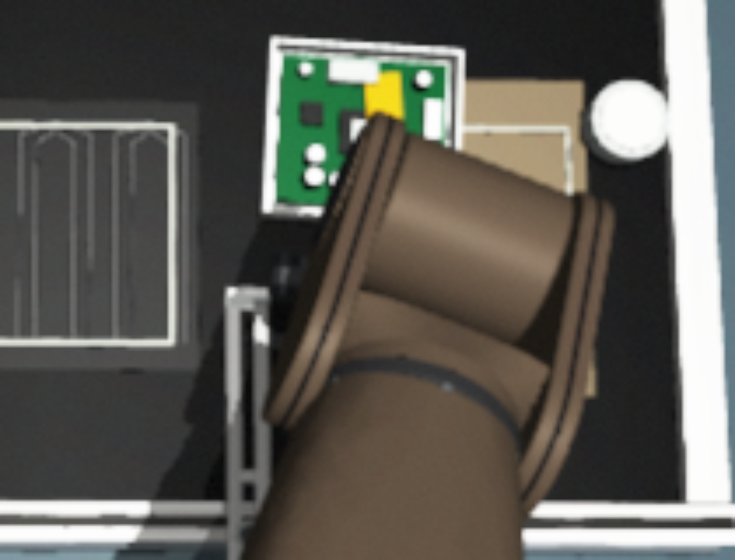

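The pan's front edge (crop row 213) is well behind the arm tip (row 288), and it is nearly square. I'll carry on across.

move_arm([
  [0, [0.0005, 0.003, 0], [0, 0, -0.0106]],
  [0, [0.0005, 0.003, 0], [0, 0, -0.0106]],
  [0, [0.0005, 0.003, 0], [0, 0, -0.0106]],
  [0, [0.0005, 0.003, 0], [0, 0, -0.0106]],
  [0, [0.0005, 0.003, 0], [0, 0, -0.0106]],
  [0, [0.0003, 0.006, 0], [0, 0, 0]],
  [0, [0.0003, 0.0075, 0], [0, 0, 0]],
  [0, [0.0003, 0.0075, 0], [0, 0, 0]],
  [0, [0.0003, 0.0075, 0], [0, 0, 0]],
  [0, [0.0003, 0.0075, 0], [0, 0, 0]],
])

```text
time: 16.33
eef_pos: [0.5698, -0.0899, 0.0874]
tcp_rot: [0.018, 1.0, -0.0, 0.0]
contact_force: [0.0, -3.7, 4.7]
opening: 0.197
finger_force: 43.6
```

move_arm([
  [0, [0.0003, 0.0075, 0], [0, 0, 0]],
  [0, [0.0003, 0.0075, 0], [0, 0, 0]],
  [0, [0.0003, 0.0075, 0], [0, 0, 0]],
  [0, [0.0003, 0.0075, 0], [0, 0, 0]],
  [0, [0.0003, 0.0075, 0], [0, 0, 0]],
  [0, [0.0003, 0.0075, 0], [0, 0, 0]],
  [0, [0.0003, 0.0075, 0], [0, 0, 0]],
  [0, [0.0003, 0.0075, 0], [0, 0, 0]],
  [0, [0.0003, 0.0075, 0], [0, 0, 0]],
  [0, [0.0003, 0.0075, 0], [0, 0, 0]],
])

```text
time: 17.17
eef_pos: [0.5694, -0.015, 0.0874]
tcp_rot: [0.018, 1.0, -0.0, -0.0]
contact_force: [-0.1, -4.0, 5.7]
opening: 0.196
finger_force: 43.7
```

move_arm([
  [0, [0.0003, 0.0075, 0], [0, 0, 0]],
  [0, [0.0003, 0.0075, 0], [0, 0, 0]],
  [0, [0.0003, 0.0075, 0], [0, 0, 0]],
  [0, [0.0003, 0.0075, 0], [0, 0, 0]],
  [0, [0.0003, 0.0075, 0], [0, 0, 0]],
  [0, [0.0003, 0.004, 0], [0, 0, 0]],
  [0, [0, 0, 0], [0, 0, 0]],
  [0, [0, 0, 0], [0, 0, 0]],
  [0, [0, 0, 0], [0, 0, 0]],
  [0, [0, 0, 0], [0, 0, 0]],
])

```text
time: 18.0
eef_pos: [0.569, 0.0275, 0.0873]
tcp_rot: [0.018, 1.0, 0.001, -0.0]
contact_force: [0.5, 0.4, 4.9]
opening: 0.202
finger_force: 43.7
```

```bash
python3 - <<'E'
from h import *
C=cam('top');T=read_camera('top')[:,:,::-1];c=cv2.resize(T[160:290,240:380],None,fx=5,fy=5,interpolation=cv2.INTER_CUBIC);cv2.imwrite('pics/top6.png',c)
hsv=cv2.cvtColor(T,cv2.COLOR_BGR2HSV)
gr=((hsv[...,0]>40)&(hsv[...,0]<90)&(hsv[...,1]>90)).astype(np.uint8);gr[:,:240]=0;gr[:,380:]=0;gr[290:]=0;gr[:160]=0
gr=cv2.morphologyEx(gr,cv2.MORPH_CLOSE,np.ones((9,9)))
for b in blobs(gr)[:1]:
    p=ray(C,b,.06)*1e3
    print(rect(p/1e3),p.min(0),p.max(0))
s=get_state();plan([.519,.0442,s['eef_pos'][2]],3.1076,8)
E
```

```text
(array([689.4,  21.8]), array([101.1,  69.3]), 88.51) [653.50555479 -29.55469808] [725.35525629  72.51845676]
at [0.569  0.0275 0.0873] a 3.105 tilt [-6.0e-04  2.2e-03 -1.0e+00] F [ 0.2 -0.8  6.1] t 18.05 open 0.199
8 rows: shift [0.0063, 0.0019, -0.0] turn z -0.0003
```

View pics/top6.png

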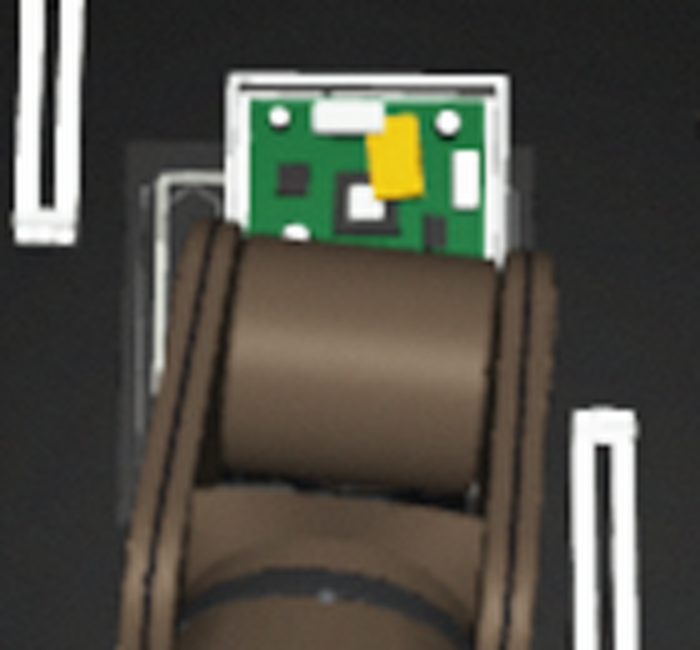

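The pan is past the front arm and nearly square. Its rear rim corners are at crop (227,74) and (509,75); the hot frame's left edge is at column 160.

```bash
python3 - <<'E'
from h import *
C=cam('top');f=lambda a:(np.array(a)-2)/5+[240,160]
p=ray(C,f([(226,73),(510,74),(227,160),(509,230)]),.072)*1e3;print(p.round(1).tolist())
d=p[0]-p[1];print(np.hypot(*d),'yaw',-np.arctan2(d[0],d[1]),'centre',(p[0]+p[1])/2-55*np.array([1,-.034]))
q=ray(C,f([(160,177)]),.05)*1e3;print('frame left-rear',q)
E
```

```text
[[735.4, 81.9], [731.8, -41.6], [696.7, 82.1], [662.7, -38.7]]
123.49522948772272 yaw -0.02946398431180721 centre [678.62336016  22.00123231]
frame left-rear [[695.03144603 113.11339739]]
```

move_arm([
  [0, [0.0035, 0.0021, 0], [0, 0, 0]],
  [0, [0.0067, 0.0021, 0], [0, 0, 0]],
  [0, [0.0067, 0.0021, 0], [0, 0, 0]],
  [0, [0.0067, 0.0021, 0], [0, 0, 0]],
  [0, [0.0067, 0.0021, 0], [0, 0, 0]],
  [0, [0.0067, 0.0021, 0], [0, 0, 0]],
  [0, [0.0067, 0.0021, 0], [0, 0, 0]],
  [0, [0.0065, 0.002, 0], [0, 0, 0]],
  [0, [0.0033, 0, 0], [0, 0, 0]],
  [0, [0, 0, 0], [0, 0, 0]],
])

```text
time: 18.88
eef_pos: [0.5151, 0.0451, 0.0873]
tcp_rot: [0.018, 1.0, 0.0, -0.001]
contact_force: [0.0, 1.3, 7.5]
opening: 0.195
finger_force: 43.8
```

move_arm([
  [0, [0, 0, 0], [0, 0, 0]],
  [0, [0, 0, 0], [0, 0, 0]],
  [0, [0, 0, 0], [0, 0, 0]],
  [0, [0, 0, 0], [0, 0, 0]],
  [0.4, [0, 0, 0], [0, 0, 0]],
  [0.7, [0, 0, 0], [0, 0, 0]],
  [1, [0, 0, 0], [0, 0, 0]],
  [1, [0, 0, 0], [0, 0, 0]],
  [1, [0, 0, 0], [0, 0, 0]],
  [1, [0, 0, 0], [0, 0, 0]],
])

```text
time: 19.72
eef_pos: [0.516, 0.0445, 0.0869]
tcp_rot: [0.018, 1.0, 0.0, -0.001]
contact_force: [-0.2, 0.8, 0.5]
opening: 0.992
finger_force: 0.0
```

move_arm([
  [1, [0, 0, -0.01], [0, 0, 0]],
  [1, [0, 0, -0.02], [0, 0, 0]],
  [1, [0, 0, -0.02], [0, 0, 0]],
  [1, [0, 0, -0.02], [0, 0, 0]],
  [1, [0, 0, -0.02], [0, 0, 0]],
  [1, [0.005, -0.02, -0.02], [0, 0, 0]],
  [1, [0, -0.035, 0], [0, 0, 0]],
  [1, [0, -0.04, 0], [0, 0, 0]],
  [1, [0, -0.04, 0], [0, 0, 0]],
  [1, [0, -0.04, 0], [0, 0, 0]],
])

```text
time: 20.55
eef_pos: [0.5048, -0.1317, 0.1987]
tcp_rot: [0.018, 1.0, -0.0, 0.001]
contact_force: [1.8, 0.1, -0.2]
opening: 0.998
finger_force: 0.0
```

move_arm([
  [1, [0, -0.04, 0], [0, 0, 0]],
  [1, [0, -0.04, 0], [0, 0, 0]],
  [1, [0, -0.03, 0], [0, 0, 0]],
  [1, [0, 0, 0], [0, 0, 0]],
  [1, [0, 0, 0], [0, 0, 0]],
  [1, [0, 0, 0], [0, 0, 0]],
  [1, [0, 0, 0], [0, 0, 0]],
  [1, [0, 0, 0], [0, 0, 0]],
  [1, [0, 0, 0], [0, 0, 0]],
  [1, [0, 0, 0], [0, 0, 0]],
])

```text
time: 21.38
eef_pos: [0.5011, -0.2392, 0.1974]
tcp_rot: [0.018, 1.0, -0.0, 0.0]
contact_force: [0.1, 0.2, -0.1]
opening: 0.997
finger_force: 0.0
```

```bash
python3 - <<'E'
from h import *
C=cam('top');T=read_camera('top')[:,:,::-1];g=cv2.cvtColor(T,cv2.COLOR_BGR2GRAY);cv2.imwrite('pics/top7.png',T)
hsv=cv2.cvtColor(T,cv2.COLOR_BGR2HSV)
gr=((hsv[...,0]>40)&(hsv[...,0]<90)&(hsv[...,1]>90)).astype(np.uint8);gr[:,:240]=0;gr[:,380:]=0;gr[290:]=0;gr[:160]=0
gr=cv2.morphologyEx(gr,cv2.MORPH_CLOSE,np.ones((9,9)))
for b in blobs(gr)[:1]: print('green',rect(ray(C,b,.06)))
# profiles: along row / column through pan; print pixel gray
for v in (205,215,235,245): print('row',v,g[v,262:284],g[v,326:350])
for u in (285,300,320): print('col',u,g[186:206,u],g[246:272,u])
k=g<80;k[:,:170]=0;k[:,190:]=0;k[:212]=0;k[230:]=0
m=cv2.moments(k.astype(np.uint8),True);print('knob',m['m00'],ray(C,[[m['m10']/m['m00'],m['m01']/m['m00']]],.136)*1e3)
E
```

```text
green (array([624.7,  41. ]), array([100.2,  92. ]), 88.42)
row 205 [ 40  41  37  51  63  65  66  65  65 159 185 123  63  64  63 200 241 228
 247 240 144  99] [101  99  99 214 251 242 246 227  66  67  65  71 208 208 105  61  96  91
  63  64  58  47  44  42]
row 215 [ 42  43  49  58  63  85  85  67  67 207 213 110  64  66  66 203 227 232
 251 230 102 100] [248 230 152 216 251 237 243 228  69  69  69  68 209 221 128  63  99  95
  65  70  59  48  47  46]
row 235 [ 47  39  56  68  67  97  91  67 136 228 195  72  70  71 112 242 235 242
 250 203 104 104] [107 108 108 216 251 236 242 228  73  77  74  73 213 217 115  72 102  97
  71  74  63  54  51  51]
row 245 [ 50  55  64  69  70 102  98  70 172 215 157  68  71  72 160 246 229 238
 250 204 106 107] [236 235 189 217 251 236 242 228  78  75  76  68 215 227 134  77 102  91
  69  74  67  54  52  51]
col 285 [ 42  39  52  62  63  60  61  61 131 196 173  92  62 238 243 149 177 214
 163  99] [ 93 238 254 254 228  64  62  75  73  73 145 206 165  75  75  75  76  77
  65  57  54  54  56  57  54  56]
col 300 [ 43  42  57  62  65  63  63  62  78 210 199  85  64 204 228 154 145 229
 226 241] [110 202 247 250 235 170 127 139 144 137 133 171 162 119 109 108 108 108
 106 104 104 104 104 106 105 105]
col 320 [ 41  43  50  62  64  62  62  63  96 215 184  54  66 204 242 193 148 208
 174 101] [ 97 101 240 254 228  69  67  76  79  77 110 226 202  79  79  77  78  80
  80  66  58  58  56  58  57  58]
knob 88.0 [[631.87976029 289.44205497]]
```

```bash
python3 -c "
from plant import *
print(sign_off())"
```

```text
the job is handed in; nothing more can be done
None
```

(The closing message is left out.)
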